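Start the burette stand's hold-down screw square

ROBOT

A 6-joint arm with a two-finger parallel gripper is mounted at the origin on the work surface. World frame = base frame: x ahead of the robot, y to its left, z up, the work surface at z = 0. Lengths are in mm, angles in rad, forces in N, time in s.
With the tool pointing down it reaches from about 275 to 825 mm from the base axis. Payload 4.9 kg.
Tool frame: the origin (TCP) lies at the very end of the fingers, on their centre line; the grasp point (between the pads) lies 19 mm behind it; z points along the fingers, y is the direction in which the jaws open and shut (so a half turn about z gives the same grasp; the last joint's range is limited). The gripper opens to 85 mm and grips with 20 to 120 N. Pads are 22 mm wide; open, the fingers measure 114 mm over their backs; the gripper's body (76 mm by 85 mm) begins 54 mm behind the grasp point. The pads swing forward as they close: fully open they stand 13 mm farther back than shut.
Start: joints at [1.051, 0.326, -0.193, 1.052, 0, 1.437], TCP at [206.961, 509.594, 231.281] pointing down, gripper open.
Joint ranges: [-2.65, 2.65], [-0.97, 1.79], [-1.3, 1.35], [-1.93, 2.1], [-1.47, 1.37], [-3.14, 3.14]. Speed limits (rad/s): [2.57, 2.57, 3.14, 3.14, 3.14, 3.14].

INTERFACE

Orientations are given as [roll, pitch, yaw] about the fixed x, y, z axes, in that order (R = Rz(yaw) Ry(pitch) Rx(roll)).
In Python, from bench import bot, solve_ik, imaging gives the robot as it stands. Calls block until the motion is done:
- bot.move_ptp(position, orientation): joint-space move of the TCP to a pose.
- bot.movel(position, rot=None, max_speed=150, threshold=None): straight line of the TCP; rot=None keeps the orientation; max_speed is the mean speed in mm/s. With threshold (N) it stops when the force on the tool has changed by that much, and returns True; else False.
- bot.move_j(angles): joint-space move.
- bot.grip(opening, effort=None): opening from 0.0 (shut) to 1.0 (fully open); effort is the grip in N (None keeps the last); returns when the fingers have stopped.
- bot.dwell(seconds).
- solve_ik(position, orientation): joint angles nearest the present ones, or None.
- bot.get_state(): the state.
- imaging.capture(name): name is "side" or "top" or "wrist"; returns the picture (480x640x3 uint8, blue, green, red); there is no depth.
- imaging.camera_model(name): a dict with "K" (3x3 intrinsics, pixels), "position" and "rotation" of the camera in the world. Camera axes: x right, y up, looking along -z (the intrinsics and any distortion apply to the point x, -y, -z); pixel columns grow to the right and rows downward; lengths in mm; the calibration is good to about 2 mm. A picture is of the moment at which its call begins: read the wrist's pose just before it. camera_model takes no time and is no camera call; for the wrist camera it gives the pose at the moment of the call.
A pose or a line that the arm cannot do raises bot.IKError and nothing moves.
- bot.sign_off(): hands the job in, once; it reports no verdict.
The state is a dict: "t": time; "qpos": joint angles; "joint_velocities": joint speeds; "effort": joint torques, N m; "tcp_pos": TCP position; "orientation": TCP orientation; "contact_force": force on the tool from outside, world axes, zero at the start; "wrist_torque": the same for the moment, N m; "opening": opening from 0.0 (shut) to 1.0 (fully open).
Only numpy, scipy, OpenCV 4.12 (cv2) and the standard library are available. Lean on these libraries where they do the work, as an engineer would, in place of code of your own. Each camera call takes 0.05 s, during which the arm holds its last target.

TASK

The burette stand's square-headed hold-down screw leans loosely in its hole. Take the box driver from its cup, feel it gently onto the screw's head until it drops fully home, stand the screw upright with it, and only then turn the screw clockwise by about a quarter turn so that the thread starts square. Then put the driver back, standing upright in its cup, without leaning hard on the screw and leaving the glassware alone.

Things in the scene. Friction and masses are not known exactly. Their poses are not given: they have to be found in the camera images.
- driver_grip (a point): Centre of the square wooden handle (22 x 22 x 55 mm) of the driver, a loose box key, 125 mm tall, about 0.25 kg, standing in the cup; 97.5 mm above its lower end. Below: a 14 mm round shank, then a steel box 30 x 30 mm, 34 mm tall. z points up to the handle's top; x and y are square to the handle's flats, which are parallel to those of the box and its socket.
- driver_mouth (a point): Centre of the driver's open lower end: a square socket 21.4 mm wide, 14 mm deep, opening downward. Axes as driver_grip. Fully home, the head's top meets the socket's end, 14 mm above this point. Set wrongly to the flats, it rests on the chamfer's corners 2 to 5 mm below the head's top; within about 0.1 rad of the flats it drops the rest.
- screw_top (a point): Centre of the top of the screw's head; z points up along the screw. Steel head 20 x 20 mm, 7 mm tall, chamfered above as a blunt square pyramid 6 mm tall (14 x 14 mm at the top, this point); a 9.6 mm shank below runs 30 mm to the hole. x and y here do NOT follow the head's flats: these stand at any yaw, to be found by feel or sight.
- hole (a point): Mouth of the screw's hole in the stand's fixed foot, 26 mm above the work surface; z up. The screw pivots here: it starts leaning 0.10 to 0.18 rad, stays as it is leant (about 2 N sideways at the head moves it), and is upright with its top 43 mm straight above. The foot is 190 x 110 x 14 mm, from 35 mm behind to 155 mm ahead (x). A 12 mm rod, 200 mm tall, stands 125 mm ahead (x), 40 mm to y.
- screw_turn (a joint): How far the screw has been turned clockwise seen from above, rad; 0 at the start, it cannot go backwards, and it sinks 0.8 mm a radian. It resists with about 0.17 N m.
- cup_floor (a point): Centre of the floor inside the driver's cup, z up, 20 mm above the work surface. The cup is a fixed round aluminium pot, 54 mm wide inside, 62 mm outside, its rim 38 mm above this point, on a 90 x 90 mm foot. The driver's lower end stands on this floor.
- flask_mid (a point): Middle of a loose glass conical flask, 68 mm wide at the foot, 94 mm tall; a bystander.
- sample_mid (a point): Middle of a loose white sample jar, 52 mm wide, 62 mm tall; a bystander.
- reagent_mid (a point): Middle of a loose amber bottle, 56 mm wide, 110 mm tall; a bystander.

How it is judged:
By the outcome, as a careful person would: the job done as asked, in the order asked, and still so for the second after the job is handed in, with the robot touching nothing.
It also fails if it takes over 72 s, if anything falls off the work surface, if the arm or the gripper's body presses on something with over 40 N, if the wrist force passes 120 N, or if a joint passes its speed limit or range.

## Working session

There is one attempt and no reset: what is moved stays moved. The work goes in short steps, each a Python script; the robot and the scene stay as the last script left them, time stands still between calls to the robot, and variables do not carry over. Pictures are saved under pics/ and viewed, and the job is handed in when it is done.

```bash
mkdir -p pics; ls; python3 - <<'E'
from bench import bot, imaging
import cv2, json
for n in ["side","top","wrist"]:
    m=imaging.camera_model(n); print(n,{k:(v.tolist() if hasattr(v,'tolist') else v) for k,v in m.items()})
    cv2.imwrite(f"pics/a_{n}.png",imaging.capture(n))
print(bot.get_state())
E
```

```text
pics
side {'K': [[469.7993108071917, 0.0, 326.4855096940888], [0.0, 469.7993108071917, 246.1882147160274], [0.0, 0.0, 1.0]], 'position': [35.575323992444446, -542.7697202320925, 587.835035056906], 'rotation': [1.0120003871943244, 0.017529698225134505, -0.8256193014317601]}
top {'K': [[601.8614565621172, 0.0, 325.4905059539671], [0.0, 601.8614565621172, 242.6491340477506], [0.0, 0.0, 1.0]], 'position': [480.72785775796393, 10.091700771547714, 1465.9848836784565], 'rotation': [0.08230318951336901, 0.003603225807532473, -1.585609147030703]}
wrist {'K': [[398.78636204477135, 0.0, 322.5289031958622], [0.0, 398.78636204477135, 230.40595002895503], [0.0, 0.0, 1.0]], 'position': [127.95142515335195, 540.0304158841691, 372.74529155582644], 'rotation': [-0.3328575277105896, 0.0016747596177864033, 1.1857250207921652]}
{'t': 0.15, 'qpos': array([ 1.05079350e+00,  3.26784940e-01, -1.93354393e-01,  1.05197958e+00,
        1.76821650e-06,  1.43657457e+00]), 'joint_velocities': array([ 3.14067773e-05, -3.35131220e-03,  3.37831793e-03, -2.56318589e-03,
       -7.25428093e-04, -5.61522968e-05]), 'effort': array([ 1.91634164e-03, -4.43702316e+01,  2.62665099e+01,  1.03925139e-02,
       -2.08620236e-04,  1.52108930e-05]), 'tcp_pos': array([206.73779957, 509.19730289, 230.67546664]), 'orientation': array([-3.14028220e+00, -1.78739829e-04,  2.75581147e+00]), 'contact_force': array([-0.39040493,  0.70297493, -0.82745766]), 'wrist_torque': array([ 0.04783196,  0.02862363, -0.01071861]), 'opening': 1.003225985684805}
```

View pics/a_side.png

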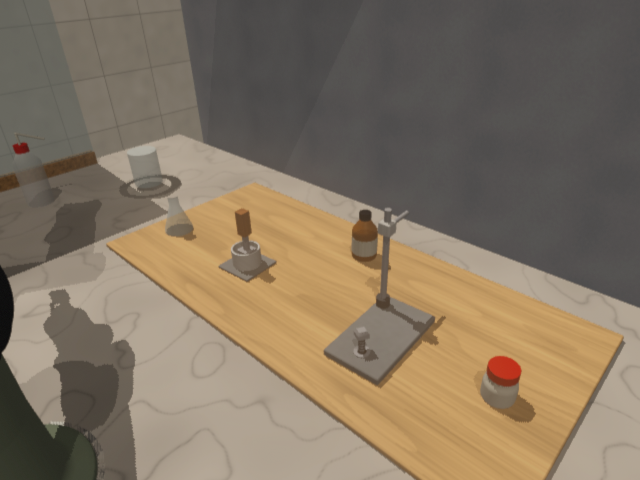

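View pics/a_top.png

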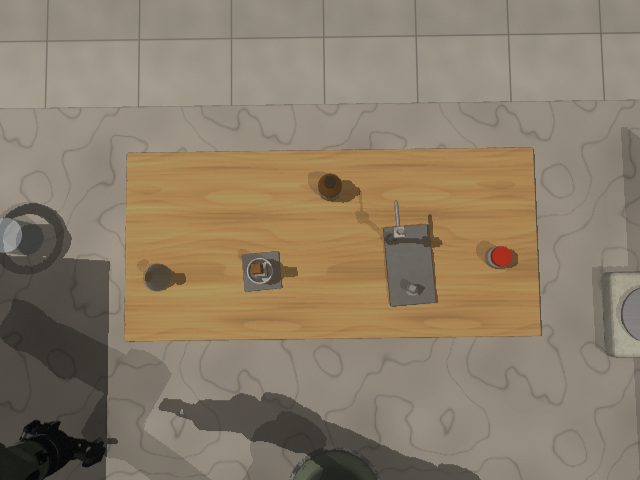

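View pics/a_wrist.png

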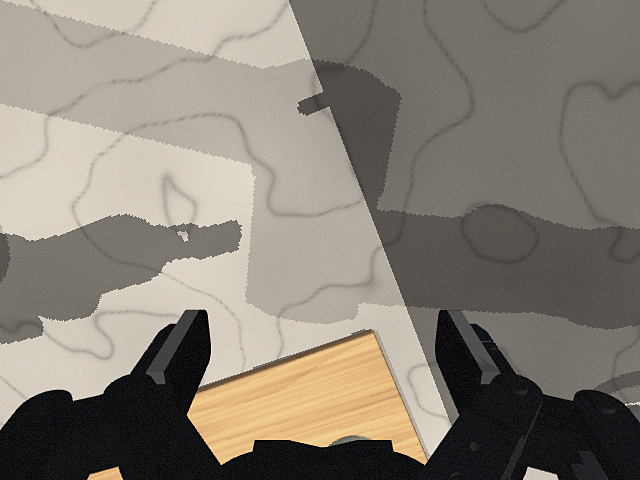

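```bash
cat > h.py <<'E'
import numpy as np, cv2
from scipy.spatial.transform import Rotation as R
from bench import bot, solve_ik, imaging
def cam(m):
    return np.array(m["K"]),np.array(m["position"]),R.from_euler('xyz',m["rotation"]).as_matrix(),m.get("dist")
def proj(m,P):
    K,p,Rm,_=cam(m); c=(np.atleast_2d(P)-p)@Rm; c=c*[1,-1,-1]; u=c@K.T; return u[:,:2]/u[:,2:]
def ray(m,uv):
    K,p,Rm,_=cam(m); d=np.linalg.solve(K,[uv[0],uv[1],1.])*[1,-1,-1]; return p,Rm@d
def atz(m,uv,z):
    p,d=ray(m,uv); return p+d*(z-p[2])/d[2]
def tri(obs):
    A=np.zeros((3,3));b=np.zeros(3)
    for m,uv in obs:
        p,d=ray(m,uv); d=d/np.linalg.norm(d); M=np.eye(3)-np.outer(d,d); A+=M;b+=M@p
    x=np.linalg.solve(A,b); return x
def crop(src,dst,u,v,w,h,s):
    im=cv2.imread(src)[v:v+h,u:u+w]; cv2.imwrite(dst,cv2.resize(im,None,fx=s,fy=s,interpolation=cv2.INTER_CUBIC))
E
python3 - <<'E'
from h import *
T=imaging.camera_model("top");S=imaging.camera_model("side")
print("cup",atz(T,(259,271),58), atz(S,(246,249),58))
print("drv top",atz(T,(256,267),145), atz(S,(243,212),145))
print("screw top",tri([(T,(413,287)),(S,(361,331))]))
print("hole",atz(T,(409,293),26), atz(S,(361,352),26))
print("foot corners",[atz(T,c,14).round() for c in [(384,228),(430,224),(437,302),(390,306)]])
crop("pics/a_top.png","pics/b1.png",380,200,80,120,5)
crop("pics/a_side.png","pics/b2.png",310,290,130,100,6)
crop("pics/a_top.png","pics/b3.png",230,240,80,60,8)
crop("pics/a_side.png","pics/b4.png",210,200,80,80,7)
E
```

```text
cup [532.74908    169.94690343  58.        ] [531.72963226 159.75106233  58.        ]
drv top [538.41262553 166.60869475 145.        ] [535.71006105 159.39104177 145.        ]
screw top [ 489.86394122 -187.87224817   65.08518745]
hole [ 476.18608757 -183.68252478   26.        ] [ 484.11220716 -193.29809465   26.        ]
foot corners [array([ 634., -129.,   14.]), array([ 642., -241.,   14.]), array([ 454., -252.,   14.]), array([ 446., -139.,   14.])]
```

View pics/b1.png

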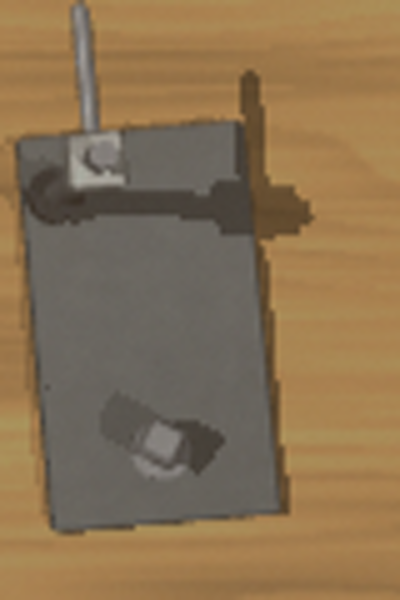

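View pics/b2.png

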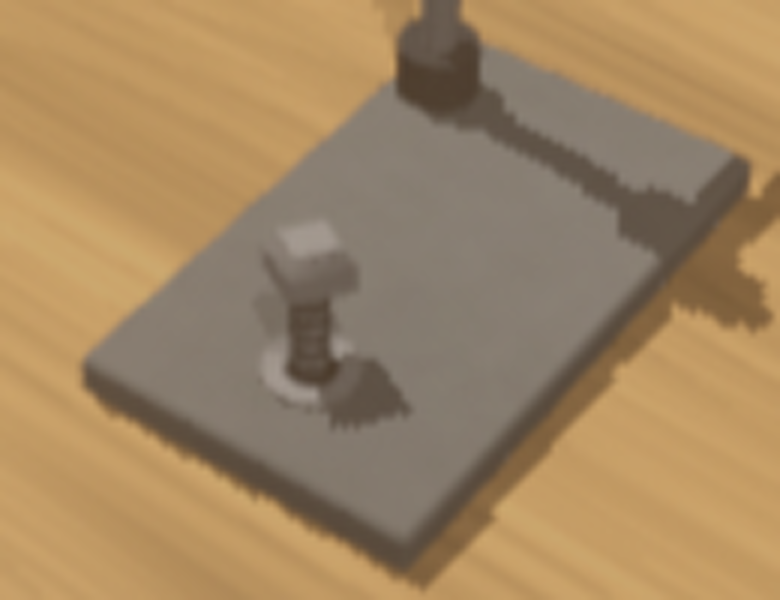

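View pics/b3.png

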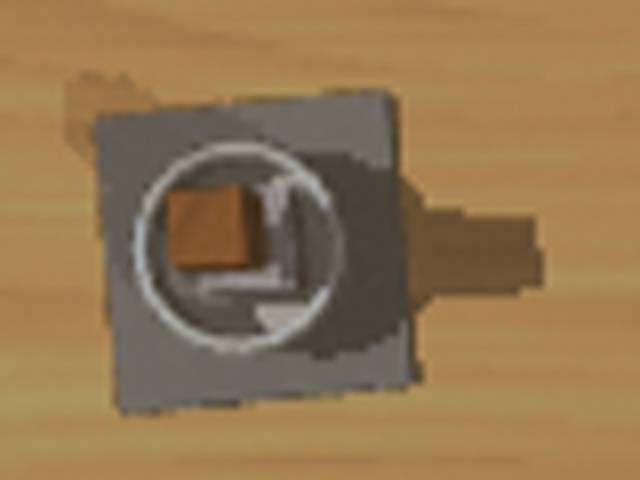

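View pics/b4.png

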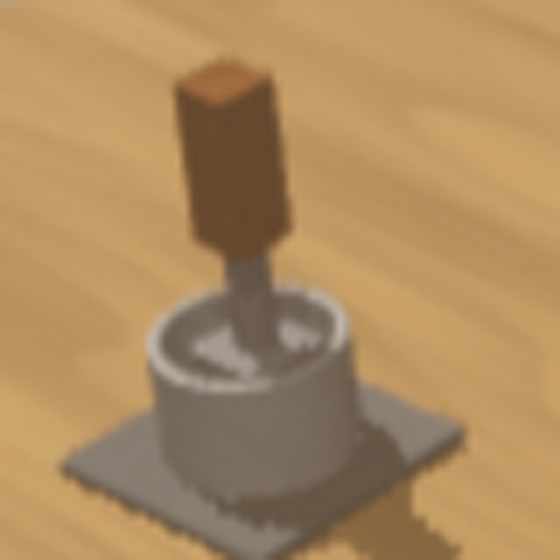

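```bash
python3 - <<'E'
from h import *
for nm,p in [("cup",(537,165,240)),("scr",(484,-188,180))]:
    for y in np.arange(-3.14,3.2,np.pi/4):
        q=solve_ik(p,[np.pi,0,y]); print(nm,round(y,2),None if q is None else np.round(q,2))
E
```

```text
cup -3.14 [ 0.17  0.34 -0.15  1.08  0.    0.17]
cup -2.35 [ 0.17  0.34 -0.15  1.08  0.   -0.62]
cup -1.57 [ 0.17  0.34 -0.15  1.08  0.   -1.41]
cup -0.78 [ 0.17  0.34 -0.15  1.08  0.   -2.19]
cup 0.0 [ 0.17  0.34 -0.15  1.08  0.   -2.98]
cup 0.79 [ 0.17  0.34 -0.15  1.08  0.    2.52]
cup 1.57 [ 0.17  0.34 -0.15  1.08  0.    1.74]
cup 2.36 [ 0.17  0.34 -0.15  1.08  0.    0.95]
cup 3.14 [ 0.17  0.34 -0.15  1.08  0.    0.17]
scr -3.14 [-0.51  0.31 -0.35  0.91  0.   -0.51]
scr -2.35 [-0.51  0.31 -0.35  0.91  0.   -1.3 ]
scr -1.57 [-0.51  0.31 -0.35  0.91  0.   -2.09]
scr -0.78 [-0.51  0.31 -0.35  0.91  0.   -2.87]
scr 0.0 [-0.51  0.31 -0.35  0.91  0.    2.63]
scr 0.79 [-0.51  0.31 -0.35  0.91  0.    1.84]
scr 1.57 [-0.51  0.31 -0.35  0.91  0.    1.06]
scr 2.36 [-0.51  0.31 -0.35  0.91  0.    0.27]
scr 3.14 [-0.51  0.31 -0.35  0.91  0.   -0.51]
```

```bash
python3 - <<'E'
from h import *
import json
bot.move_ptp([530,165,245],[np.pi,0,np.pi])
m=imaging.camera_model("wrist"); im=imaging.capture("wrist"); cv2.imwrite("pics/c_cup.png",im)
json.dump({k:np.array(v).tolist() for k,v in m.items()},open("c_cup.json","w"))
s=bot.get_state(); print(s["t"],s["tcp_pos"],s["orientation"],s["contact_force"]);print(m)
bot.move_ptp([484,-190,190],[np.pi,0,np.pi])
m=imaging.camera_model("wrist"); im=imaging.capture("wrist"); cv2.imwrite("pics/c_scr.png",im)
json.dump({k:np.array(v).tolist() for k,v in m.items()},open("c_scr.json","w"))
s=bot.get_state(); print(s["t"],s["tcp_pos"],s["orientation"],s["contact_force"])
E
```

```text
1.925 [529.5855405  165.89138707 244.98476147] [ 3.14135240e+00 -2.03941491e-04 -3.14022829e+00] [ 0.29464741  0.441871   -0.12480079]
{'K': array([[398.78636204,   0.        , 322.5289032 ],
       [  0.        , 398.78636204, 230.40595003],
       [  0.        ,   0.        ,   1.        ]]), 'position': array([444.63200771, 164.57038301, 387.14037786]), 'rotation': array([-3.32796099e-01, -1.58538845e-04,  1.57249762e+00])}
3.3333 [ 484.57986025 -189.00575318  190.23172763] [ 3.14148076e+00  4.96325288e-04 -3.13983848e+00] [ 0.1148387   0.72915234 -0.06503191]
```

View pics/c_cup.png

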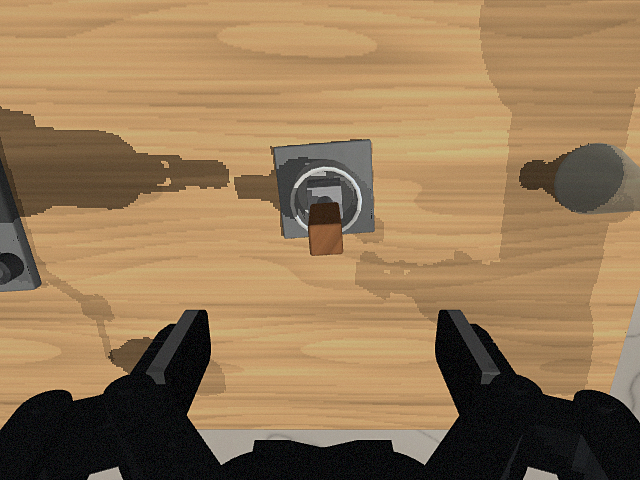

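View pics/c_scr.png

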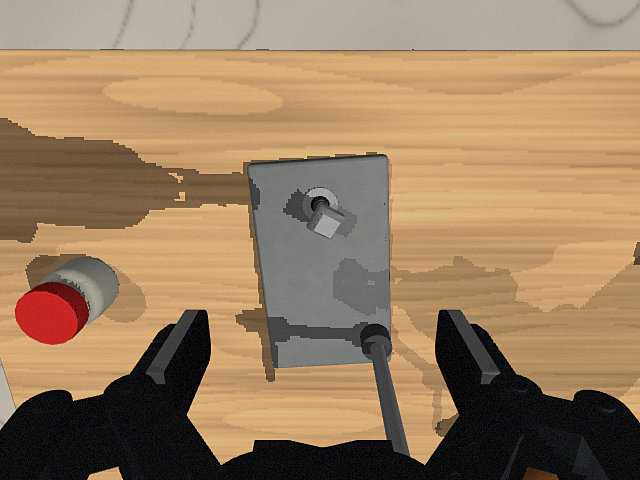

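```bash
python3 - <<'E'
from h import *
crop("pics/c_cup.png","pics/d1.png",270,130,110,130,5)
crop("pics/c_scr.png","pics/d2.png",275,170,90,80,8)
E
```

```text
(no output)
```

View pics/d1.png

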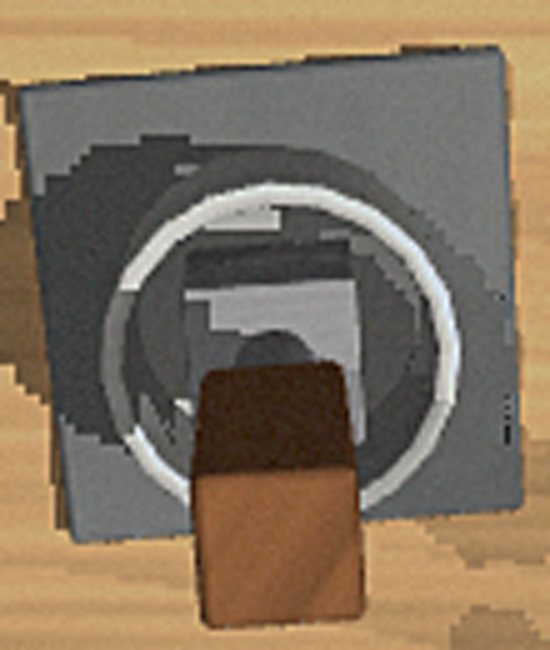

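View pics/d2.png

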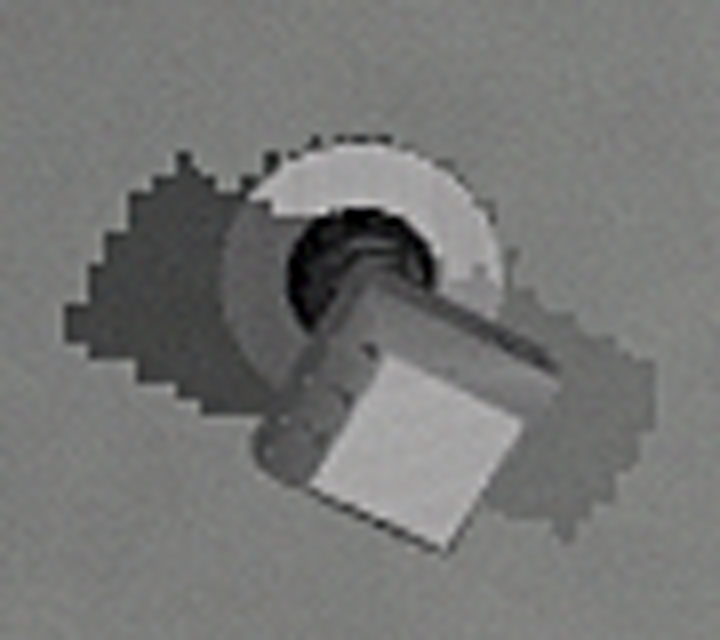

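```bash
cat > fit.py <<'E'
from h import *
import json
from scipy.optimize import least_squares
mc=json.load(open("c_cup.json"));ms=json.load(open("c_scr.json"))
f=lambda pts,o,s:(np.array(pts,float)+.5)/s-.5+np.array(o)
# cup
pts=f([(283,183),(104,345),(462,345),(150,235),(415,235)],(270,130),5)
def rc(p):
    a=np.linspace(0,2*np.pi,721); c=proj(mc,np.c_[p[0]+31*np.cos(a),p[1]+31*np.sin(a),0*a+58]); 
    return [np.hypot(*(c-q).T).min() for q in pts]
r=least_squares(rc,[532,165]); print("cup",r.x,r.fun)
h=f([(193,475),(357,468),(364,615),(206,628)],(270,130),5)
P=np.array([atz(mc,q,145) for q in h]); print(P.round(1))
sq=lambda w:np.array([(-w,-w),(-w,w),(w,w),(w,-w)])/2
def rh(p):
    M=R.from_euler('z',p[2]).as_matrix(); return (proj(mc,(np.c_[sq(22),np.zeros(4)]@M.T)+[p[0],p[1],145])-h).ravel()
r=least_squares(rh,[537,165,0]); print("handle",r.x,r.fun.round(1))
# screw
t=f([(387,353),(522,425),(445,552),(308,485)],(275,170),8)
ring=f([(222,285),(505,285),(363,143),(255,195),(470,195)],(275,170),8)
def hol(p,Rr,pts,z=26):
    a=np.linspace(0,2*np.pi,721); c=proj(ms,np.c_[p[0]+Rr*np.cos(a),p[1]+Rr*np.sin(a),0*a+z]); 
    return np.array([np.hypot(*(c-q).T).min() for q in pts])
r=least_squares(lambda p:hol(p,p[2],ring),[476,-188,9]); print("ring",r.x,r.fun.round(2)); hx=r.x[:2]
inn=f([(287,285),(437,285),(362,208)],(275,170),8)
r=least_squares(lambda p:hol(p,p[2],inn),[476,-188,5]); print("inner",r.x,r.fun.round(2))
def scr(p):
    M=(R.from_rotvec([p[2],p[3],0])*R.from_euler('z',p[4])).as_matrix()
    return (np.c_[sq(14),43*np.ones(4)]@M.T)+[p[0],p[1],26]
def rs(p):
    return np.r_[(proj(ms,scr(p))-t).ravel(), (p[:2]-hx)*1.0]
for y0 in (0.4,1.2,-.4):
    r=least_squares(rs,[*hx,0,0,y0]); print("screw",r.x.round(3),r.cost,r.fun.round(2))
    ax=R.from_rotvec([r.x[2],r.x[3],0]).apply([0,0,1]); print("axis",ax, "top",np.r_[r.x[:2],26]+43*ax)
E
python3 fit.py
```

```text
cup [532.98338793 167.79205884] [0.26259954 0.6049847  0.36498631 0.35838913 0.2809938 ]
[[524.4 155.6 145. ]
 [523.4 176.5 145. ]
 [543.7 177.8 145. ]
 [545.6 157.1 145. ]]
handle [5.34320814e+02 1.66749214e+02 6.68766827e-02] [-0.9 -0.5  0.7 -1.2  1.   1.2 -0.9  0.7]
ring [ 484.0680185  -192.19233528   14.02296992] [0.03 0.12 0.23 0.13 0.22]
inner [ 483.89810607 -192.30806253    7.47643476] [0.01 0.04 0.02]
screw [ 4.84069e+02 -1.92172e+02 -1.12000e-01  8.60000e-02 -5.21000e-01] 0.1342389130653277 [ 0.    0.07  0.35 -0.24 -0.19  0.06 -0.18  0.11  0.    0.02]
axis [0.08594573 0.11192134 0.98999341] top [ 487.76452203 -187.35891088   68.5697165 ]
screw [ 4.84069e+02 -1.92172e+02 -1.12000e-01  8.60000e-02 -5.21000e-01] 0.13423891306533134 [ 0.    0.07  0.35 -0.24 -0.19  0.06 -0.18  0.11  0.    0.02]
axis [0.08594573 0.11192134 0.98999341] top [ 487.76452203 -187.35891088   68.56971649]
screw [ 4.84069e+02 -1.92172e+02 -1.12000e-01  8.60000e-02 -5.21000e-01] 0.1342389130653666 [ 0.    0.07  0.35 -0.24 -0.19  0.06 -0.18  0.11  0.    0.02]
axis [0.08594573 0.11192134 0.98999341] top [ 487.76452203 -187.35891089   68.5697165 ]
```

```bash
python3 - <<'E'
from h import *
o=[np.pi,0,-3.0747]
bot.move_ptp([534.3,166.7,175],o)
bot.movel([534.3,166.7,98.5],max_speed=80)
s=bot.get_state(); print(s["t"],s["tcp_pos"],s["orientation"],s["contact_force"])
bot.grip(0.0,70)
s=bot.get_state(); print(s["t"],s["tcp_pos"],s["orientation"],s["contact_force"],s["wrist_torque"],s["opening"])
bot.movel([534.3,166.7,180],max_speed=80)
for n in ["wrist","side"]: cv2.imwrite(f"pics/e_{n}.png",imaging.capture(n))
s=bot.get_state(); print(s["t"],s["tcp_pos"],s["orientation"],s["contact_force"],s["wrist_torque"],s["opening"])
crop("pics/e_side.png","pics/e_s2.png",190,100,110,150,4)
E
```

```text
5.7917 [534.79059607 166.77335639  99.00846706] [ 3.14152187e+00  1.01350034e-03 -3.07469634e+00] [-0.33043308  0.21091671  0.02603337]
6.3917 [534.4867582  166.96516509  98.76630607] [ 3.14104788e+00  4.80774241e-04 -3.07456299e+00] [0.66952632 1.06991542 1.70134981] [0.27127132 0.03255493 0.01948235] 0.25045862607808655
7.6583 [533.83851889 166.61585474 179.31634071] [-3.14143222e+00 -1.30719217e-03 -3.07469592e+00] [ 0.33761722 -0.39702345 -2.85994222] [ 0.04128295 -0.00987077 -0.00644214] 0.24636943053080188
```

View pics/e_wrist.png

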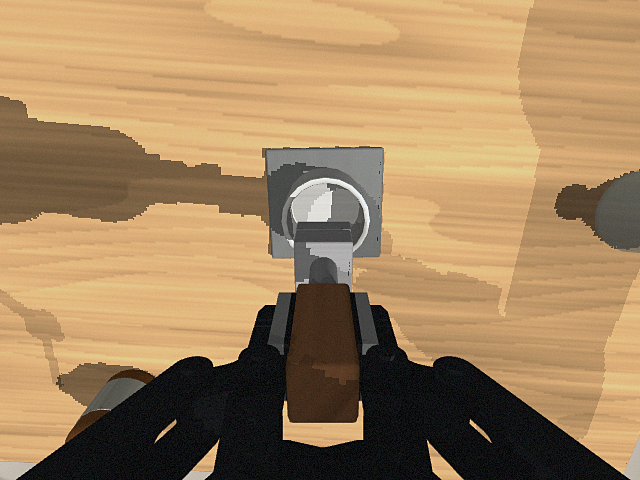

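View pics/e_s2.png

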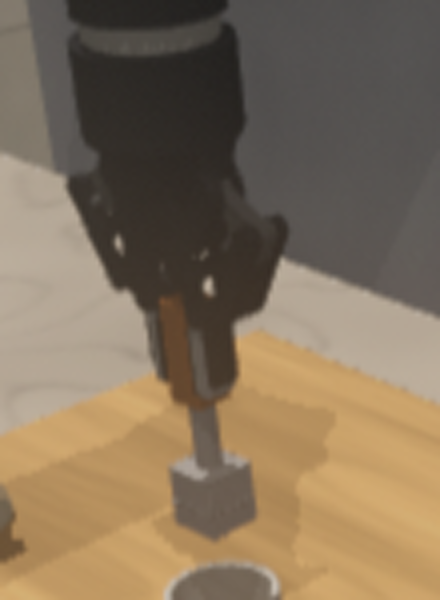

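```bash
python3 - <<'E'
from h import *
im=cv2.imread("pics/e_wrist.png")
m=imaging.camera_model("wrist"); s=bot.get_state(); print(s["t"])
M=R.from_euler('xyz',s["orientation"]).as_matrix(); t=s["tcp_pos"]
sq=lambda w:np.array([(-w,-w),(-w,w),(w,w),(w,-w)])/2
c=cv2.resize(im[200:440,240:400],None,fx=4,fy=4,interpolation=cv2.INTER_CUBIC)[:600]
for z,w in [(78.5,30),(44.5,30),(8.5,22),(-46.5,22)]:
    p=proj(m,np.c_[sq(w),z*np.ones(4)]@M.T+t); print(z,p.round(1).tolist())
    cv2.polylines(c,[(((p-[240,200])+.5)*4).astype(int)],True,(0,255,0),1)
cv2.imwrite("pics/f.png",c)
E
```

```text
7.6583
78.5 [[299.3, 267.6], [348.9, 267.6], [350.0, 220.3], [298.4, 220.3]]
44.5 [[295.7, 294.5], [352.9, 294.5], [354.5, 241.0], [294.4, 240.9]]
8.5 [[299.4, 325.9], [349.9, 325.9], [351.2, 280.2], [298.5, 280.2]]
-46.5 [[289.6, 425.5], [361.6, 425.5], [364.1, 365.4], [287.6, 365.3]]
```

View pics/f.png

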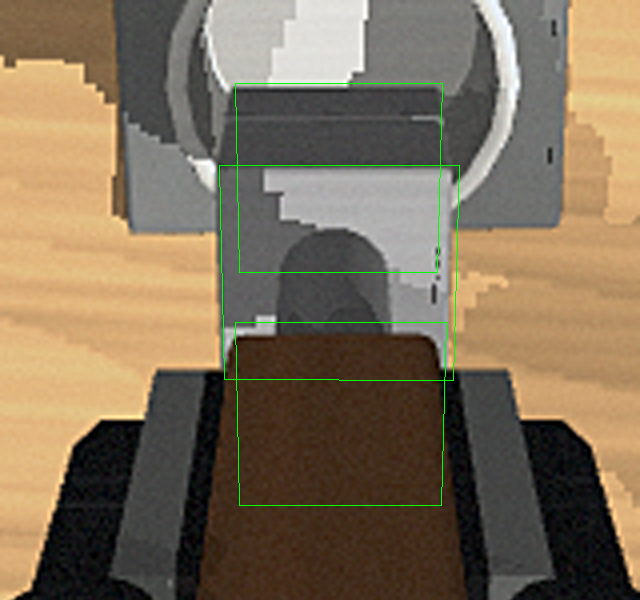

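```bash
cat >> h.py <<'E'
H=np.array([484.07,-192.17,26.]); LEAN=np.array([-0.112,0.086,0]); YS=-0.521
def pose(lean,yaw,depth,hole=H,L=78.5,top=43.):
    """tool pose with the mouth 'depth' below the screw's top along axis"""
    Rl=R.from_rotvec(lean); a=Rl.apply([0,0,1])
    p=hole+a*(top-depth+L)
    return p,(Rl*R.from_euler('z',yaw)*R.from_euler('x',np.pi)).as_euler('xyz')
def st(tag=""):
    s=bot.get_state(); print(tag,round(s["t"],2),s["tcp_pos"].round(2),s["orientation"].round(4),"F",s["contact_force"].round(2),"M",s["wrist_torque"].round(3)); return s
E
python3 - <<'E'
from h import *
yaw=YS+np.pi
p,o=pose(LEAN,yaw,-30); bot.move_ptp(p,o); st()
p,o=pose(LEAN,yaw,-8); bot.movel(p,max_speed=60); bot.dwell(.2); st()
cv2.imwrite("pics/g_w.png",imaging.capture("wrist")); cv2.imwrite("pics/g_s.png",imaging.capture("side"))
crop("pics/g_s.png","pics/g_s2.png",310,230,100,140,5)
crop("pics/g_w.png","pics/g_w2.png",250,150,150,150,4)
E
```

```text
8.95 [ 497.36 -174.34  175.97] [-3.0024 -0.0189  2.6207] F [-0.52  0.4  -3.6 ] M [ 0.201 -0.148  0.026]
 9.67 [ 495.46 -177.84  154.52] [-3.0017 -0.0181  2.6193] F [-0.   -0.66 -3.74] M [ 0.152 -0.134  0.011]
```

View pics/g_s2.png

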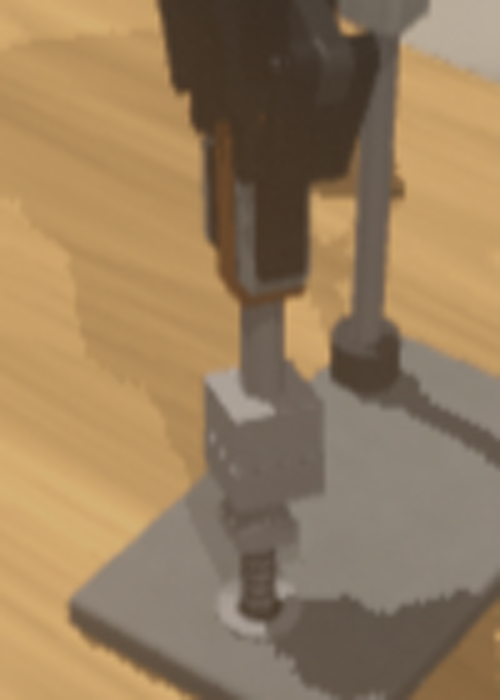

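View pics/g_w2.png

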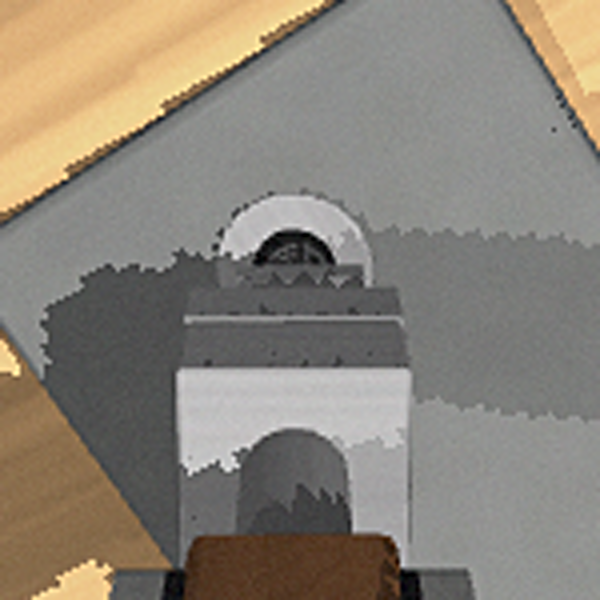

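```bash
python3 - <<'E'
from h import *
yaw=YS+np.pi
a=R.from_rotvec(LEAN).apply([0,0,1])
s0=bot.get_state()
p,o=pose(LEAN,yaw,15.5)
hit=bot.movel(p,max_speed=14,threshold=4)
s=st(hit); print("depth",43+78.5-(s["tcp_pos"]-H)@a, "perp", (s["tcp_pos"]-H)-((s["tcp_pos"]-H)@a)*a)
bot.dwell(.15); s=st(); print("dF",s["contact_force"]-s0["contact_force"])
cv2.imwrite("pics/h_s.png",imaging.capture("side"))
crop("pics/h_s.png","pics/h_s2.png",310,230,100,140,5)
E
```

```text
True 11.18 [ 492.74 -179.58  132.24] [-3.0021 -0.0204  2.6195] F [0.22 0.52 4.42] M [ 0.133 -0.011  0.018]
depth 14.168523617039796 perp [-0.52994056  0.60724127 -0.02258646]
 11.32 [ 492.77 -179.62  132.24] [-3.002  -0.0203  2.6195] F [0.95 1.23 5.32] M [0.043 0.024 0.045]
dF [0.69062401 1.25181168 8.75048069]
```

View pics/h_s2.png

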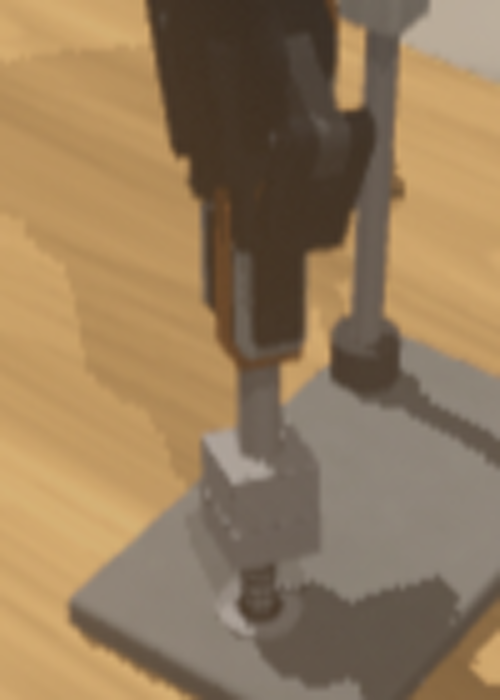

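```bash
python3 - <<'E'
from h import *
yaw=YS+np.pi
for k in (1,.8,.6,.4,.2,0,-.14,0):
    p,o=pose(LEAN*k,yaw,13.9); bot.movel(p,rot=o,max_speed=25); 
    s=st(k)
    if np.linalg.norm(s["contact_force"])>25: break
bot.dwell(.2); st()
cv2.imwrite("pics/i_s.png",imaging.capture("side")); cv2.imwrite("pics/i_w.png",imaging.capture("wrist"))
crop("pics/i_s.png","pics/i_s2.png",310,230,100,140,5)
crop("pics/i_w.png","pics/i_w2.png",250,150,150,150,4)
E
```

```text
1 11.63 [ 493.05 -179.98  132.45] [-3.0017 -0.0193  2.6193] F [-1.49  2.07  1.71] M [ 0.514  0.349 -0.153]
0.8 11.91 [ 491.42 -182.43  132.91] [-3.0306 -0.0151  2.6191] F [-0.71  2.74  1.29] M [ 0.823  0.136 -0.08 ]
0.6 12.18 [ 489.87 -184.91  133.26] [-3.0584 -0.0109  2.6196] F [1.15 2.78 0.54] M [ 0.907 -0.203 -0.019]
0.4 12.46 [ 488.15 -187.39  133.54] [-3.0861 -0.0069  2.6199] F [1.77 3.67 0.99] M [ 0.968 -0.416  0.02 ]
0.2 12.73 [ 486.19 -189.89  133.66] [-3.1138 -0.0032  2.62  ] F [2.57 2.6  1.07] M [ 0.853 -0.606  0.013]
0 13.01 [ 484.21 -192.35  133.69] [-3.1416e+00  4.0000e-04  2.6200e+00] F [2.25 2.03 1.5 ] M [ 0.772 -0.621  0.011]
-0.14 13.26 [ 482.83 -193.96  133.62] [3.1221e+00 2.8000e-03 2.6201e+00] F [1.99 2.61 1.44] M [ 0.709 -0.614  0.032]
0 13.51 [ 484.02 -192.44  133.59] [-3.1397  0.      2.6212] F [ 0.96 -0.29  1.38] M [ 0.117 -0.165  0.055]
 13.71 [ 483.94 -192.49  133.6 ] [-3.1408e+00  1.0000e-04  2.6204e+00] F [1.01 0.6  0.88] M [ 0.125 -0.263  0.053]
```

View pics/i_s2.png

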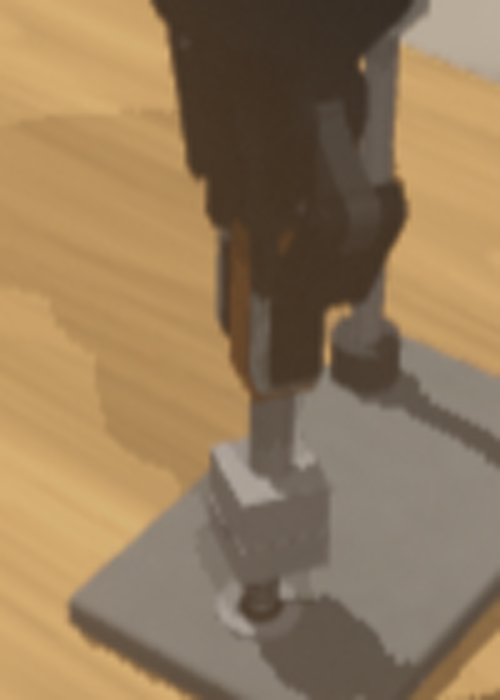

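View pics/i_w2.png

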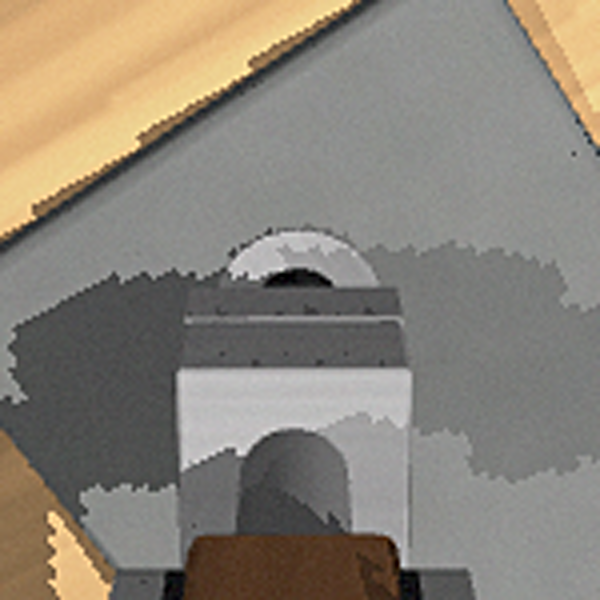

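```bash
cat > f2.py <<'E'
from h import *
from scipy.optimize import least_squares
m=imaging.camera_model("wrist"); s=bot.get_state(); print(s["t"])
M=R.from_euler('xyz',s["orientation"]).as_matrix(); t=s["tcp_pos"]
im=cv2.imread("pics/i_w.png")
c=cv2.resize(im[180:260,280:360],None,fx=7,fy=7,interpolation=cv2.INTER_CUBIC)
sq=lambda w:np.array([(-w,-w),(-w,w),(w,w),(w,-w)])/2
for z,w in [(78.5,30),(44.5,30)]:
    p=proj(m,np.c_[sq(w),z*np.ones(4)]@M.T+t)
    cv2.polylines(c,[(((p-[280,180])+.5)*7).astype(int)],True,(0,255,0),1)
a=np.linspace(0,2*np.pi,200)
for r in (14.02,7.48):
    p=proj(m,np.c_[H[0]+r*np.cos(a),H[1]+r*np.sin(a),0*a+26]); cv2.polylines(c,[(((p-[280,180])+.5)*7).astype(int)],True,(0,0,255),1)
cv2.imwrite("pics/j.png",c)
E
python3 f2.py
```

```text
13.8083
```

View pics/j.png

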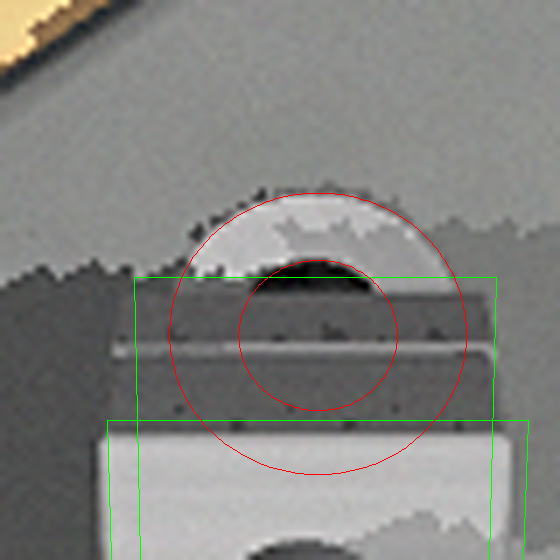

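```bash
python3 - <<'E'
from h import *
import json
yaw=YS+np.pi
p,o=pose(LEAN*0,yaw,-4); bot.movel(p,rot=o,max_speed=40); st()
p,o=pose(LEAN*0,yaw,-16); bot.movel(p,rot=o,max_speed=60); st()
p2=p+np.array([38,-22,5.]); bot.movel(p2,max_speed=100); bot.dwell(.15); st()
m=imaging.camera_model("wrist"); im=imaging.capture("wrist"); cv2.imwrite("pics/k_w.png",im)
json.dump({k:np.array(v).tolist() for k,v in m.items()},open("k.json","w"))
cv2.imwrite("pics/k_s.png",imaging.capture("side"))
crop("pics/k_w.png","pics/k_w2.png",270,90,110,120,5)
crop("pics/k_s.png","pics/k_s2.png",310,230,100,140,5)
E
```

```text
14.41 [ 483.86 -192.09  151.5 ] [-3.1415e+00 -3.0000e-04  2.6206e+00] F [-0.29 -0.38 -2.71] M [ 0.027  0.067 -0.025]
 14.76 [ 484.55 -192.42  164.13] [-3.1416e+00  1.4000e-03  2.6206e+00] F [-0.13 -0.18 -2.35] M [ 0.011 -0.016 -0.022]
 15.5 [ 521.29 -213.64  168.25] [ 3.1416e+00 -1.2000e-03  2.6207e+00] F [-0.57 -0.29 -2.61] M [-0.     0.043 -0.005]
```

View pics/k_w2.png

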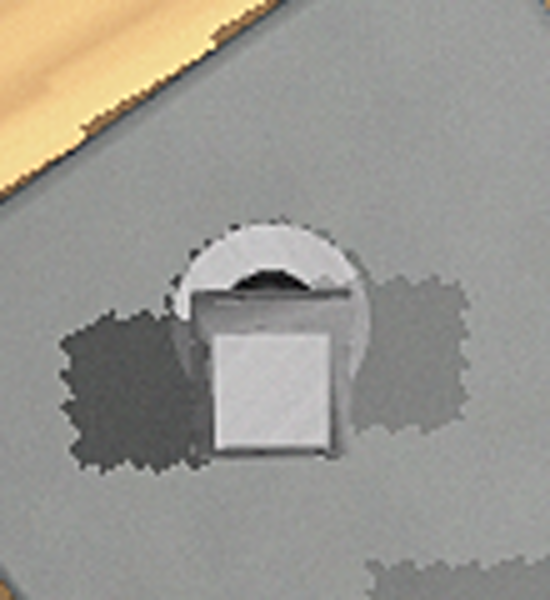

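View pics/k_w.png

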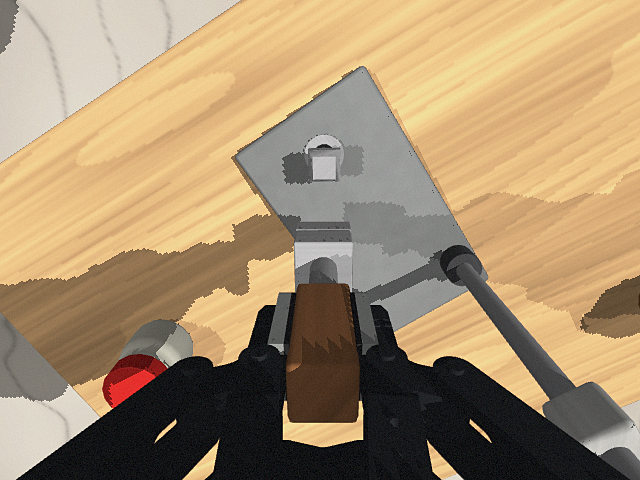

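View pics/k_s2.png

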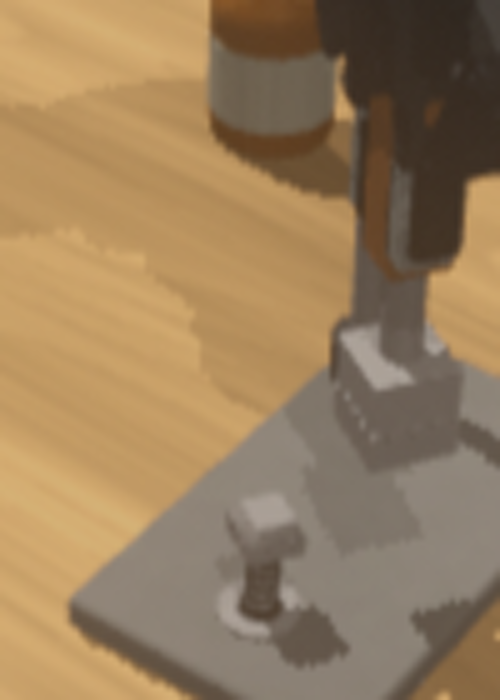

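```bash
cat > f3.py <<'E'
from h import *
import json
from scipy.optimize import least_squares
mk=json.load(open("k.json"))
f=lambda pts,o,s:(np.array(pts,float)+.5)/s-.5+np.array(o)
t=f([(213,334),(330,333),(328,447),(214,449)],(270,90),5)
ring=f([(172,318),(370,318),(271,222),(203,250),(340,250)],(270,90),5)
sq=lambda w:np.array([(-w,-w),(-w,w),(w,w),(w,-w)])/2
a=np.linspace(0,2*np.pi,721)
def hol(p):
    c=proj(mk,np.c_[p[0]+14.02*np.cos(a),p[1]+14.02*np.sin(a),0*a+26]); return np.array([np.hypot(*(c-q).T).min() for q in ring])
def sgn(p):
    c=proj(mk,[[p[0],p[1],26]]); return hol(p)
r=least_squares(sgn,H[:2]+[.5,.5]); print("ring",r.x,r.fun.round(2)); hx=r.x
def scr(p):
    M=(R.from_rotvec([p[2],p[3],0])*R.from_euler('z',p[4])).as_matrix()
    return (np.c_[sq(14),43*np.ones(4)]@M.T)+[p[0],p[1],26]
for hh in (hx,H[:2]):
    rs=lambda p:np.r_[(proj(mk,scr(p))-t).ravel(),(p[:2]-hh)*5]
    r=least_squares(rs,[*hh,0,0,YS+np.pi]); print("screw",r.x.round(4),r.fun.round(2))
    ax=R.from_rotvec([r.x[2],r.x[3],0]).apply([0,0,1]); print("axis",ax,"top",np.r_[r.x[:2],26]+43*ax)
# box corners in hand
E
python3 f3.py
```

```text
ring [ 483.62964266 -192.4183694 ] [0.05 0.03 0.08 0.08 0.04]
screw [ 4.836298e+02 -1.924196e+02  2.490000e-02  3.830000e-02 -5.151000e-01] [-0.03  0.03 -0.15  0.12  0.1   0.07  0.1  -0.23  0.   -0.01]
axis [ 0.03825049 -0.02486752  0.99895871] top [ 485.27456746 -193.48890182   68.95522457]
screw [ 4.840700e+02 -1.921713e+02  3.070000e-02  2.800000e-02 -5.142000e-01] [-0.04  0.   -0.16  0.11  0.11  0.1   0.12 -0.23 -0.   -0.01]
axis [ 0.02795637 -0.03065241  0.99913906] top [ 485.27210447 -193.48931892   68.96297978]
```

```bash
python3 - <<'E'
from h import *
a=cv2.imread("pics/e_wrist.png")[205:305,280:370];b=cv2.imread("pics/k_w.png")[205:305,280:370]
cv2.imwrite("pics/l.png",np.hstack([cv2.resize(x,None,fx=4.4,fy=5.5,interpolation=cv2.INTER_CUBIC) for x in (a,b)]))
S=imaging.camera_model("side")
for ax in ([0,0],[.038,-.025],[-.03,.03]):
    Hh=np.array([483.63,-192.4,26]); v=np.array([*ax,1]);v/=np.linalg.norm(v)
    p=proj(S,[Hh,Hh+43*v]); print(ax,p.round(2).tolist(),(p[1]-p[0]).round(2))
crop("pics/k_s.png","pics/l2.png",345,320,40,45,13)
E
```

```text
Traceback (most recent call last):
numpy._core._exceptions._UFuncOutputCastingError: Cannot cast ufunc 'divide' output from dtype('float64') to dtype('int64') with casting rule 'same_kind'
```

View pics/l.png

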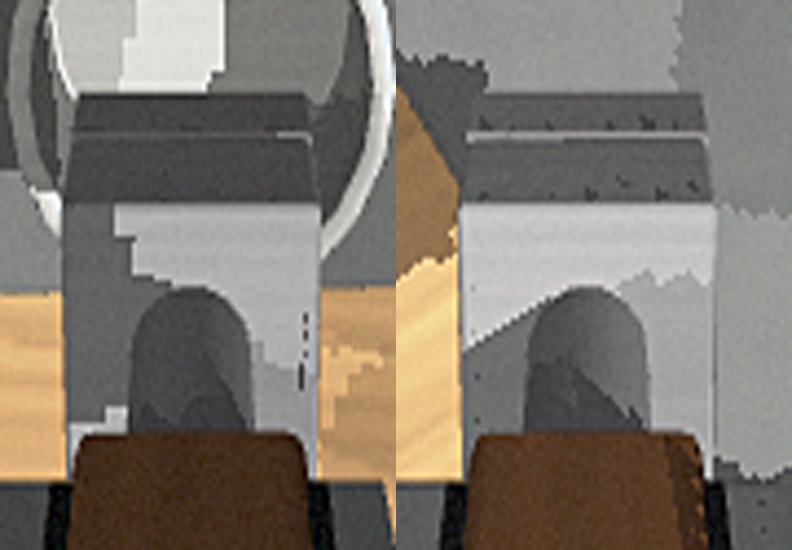

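```bash
python3 - <<'E'
from h import *
S=imaging.camera_model("side")
for ax in ([0,0],[.038,-.025],[-.03,.03]):
    Hh=np.array([483.63,-192.4,26]); v=np.array([*ax,1.]);v/=np.linalg.norm(v)
    p=proj(S,[Hh,Hh+43*v]); print(ax,p.round(2).tolist(),(p[1]-p[0]).round(2))
crop("pics/k_s.png","pics/l2.png",345,320,40,45,13)
E
```

```text
[0, 0] [[360.39, 351.9], [360.95, 332.41]] [  0.55 -19.49]
[0.038, -0.025] [[360.39, 351.9], [362.11, 332.22]] [  1.72 -19.68]
[-0.03, 0.03] [[360.39, 351.9], [359.82, 332.48]] [ -0.58 -19.42]
```

View pics/l2.png

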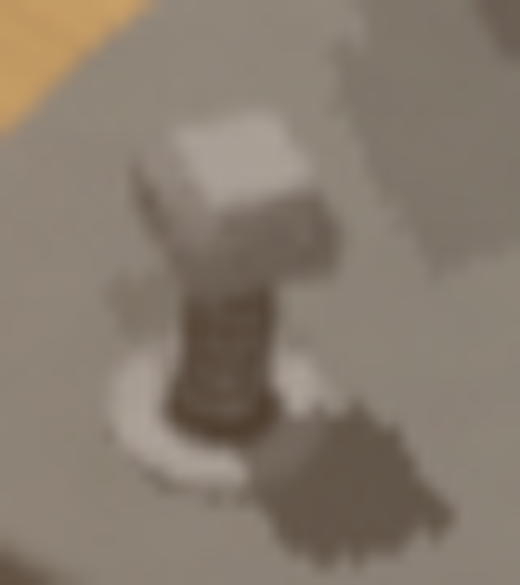

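```bash
cat >> h.py <<'E'
C=np.array([483.84,-192.28]); E0=1.07
def up(yaw,depth,ex=0.,ey=0.,sink=0.):
    x=np.array([np.cos(yaw),np.sin(yaw)]); y=np.array([np.sin(yaw),-np.cos(yaw)])
    xy=C+(E0+ex)*x+ey*y
    return np.r_[xy,26+43-sink-depth+78.5],[np.pi,0,yaw]
def look(name):
    import json
    m=imaging.camera_model("wrist"); cv2.imwrite(f"pics/{name}_w.png",imaging.capture("wrist"))
    json.dump({k:np.array(v).tolist() for k,v in m.items()},open(f"{name}.json","w"))
    cv2.imwrite(f"pics/{name}_s.png",imaging.capture("side"))
    crop(f"pics/{name}_w.png",f"pics/{name}_w2.png",270,90,110,120,5)
    crop(f"pics/{name}_s.png",f"pics/{name}_s2.png",345,320,40,45,13)
E
python3 - <<'E'
from h import *
yaw=YS+np.pi
p,o=up(yaw,-8,-1.96,-.15); bot.movel(p+[0,0,8],rot=o,max_speed=100); bot.movel(p,max_speed=30); bot.dwell(.15)
st()
p,o=up(yaw,15.5,-1.96,-.15); hit=bot.movel(p,max_speed=16,threshold=4); s=st(hit); print("depth",69+78.5-s["tcp_pos"][2])
if s["tcp_pos"][2]<135.5:
    z=s["tcp_pos"][2]+.25
    for ex in (-1.96,-.6,0,.1,-.65):
        p,o=up(yaw,0,ex,0); p[2]=z; bot.movel(p,rot=o,max_speed=8); st(ex)
    p[2]=155; bot.movel(p,max_speed=45); st()
    p[2]=164; bot.movel(p,max_speed=60)
    bot.movel(p+[38,-22,5],max_speed=100); bot.dwell(.15); look("m")
E
```

```text
16.75 [ 484.68 -192.95  155.52] [-3.1416e+00  1.0000e-04  2.6205e+00] F [ 0.56 -0.27 -3.21] M [ 0.019 -0.037 -0.022]
True 18.01 [ 484.23 -192.6   133.31] [ 3.1415e+00 -8.0000e-04  2.6207e+00] F [-0.78  0.14  5.81] M [0.104 0.101 0.007]
depth 14.190433310897191
-1.96 18.43 [ 484.5  -192.68  133.55] [-3.1415e+00 -2.0000e-04  2.6206e+00] F [-1.29 -0.87  3.15] M [0.137 0.291 0.012]
-0.6 18.75 [ 483.82 -192.32  133.64] [-3.1415e+00  9.0000e-04  2.6205e+00] F [ 1.13 -0.56  0.26] M [-0.188 -0.192 -0.027]
0 19.0 [ 483.3  -192.    133.67] [-3.1416e+00  9.0000e-04  2.6206e+00] F [ 2.41 -1.96 -0.11] M [-0.301 -0.399 -0.001]
0.1 19.25 [ 483.   -191.79  133.61] [3.1416e+00 3.0000e-04 2.6206e+00] F [ 2.09 -1.24  1.02] M [-0.338 -0.422 -0.002]
-0.65 19.5 [ 483.35 -191.98  133.59] [ 3.1416e+00 -3.0000e-04  2.6206e+00] F [ 0.77 -0.05  1.34] M [-0.176 -0.208  0.027]
 20.12 [ 483.23 -191.91  154.96] [ 3.1416e+00 -4.0000e-04  2.6206e+00] F [ 0.2   0.08 -3.57] M [-0.086  0.025 -0.082]
```

```bash
ls pics | grep m_
```

```text
m_s.png
m_s2.png
m_w.png
m_w2.png
```

View pics/m_w2.png

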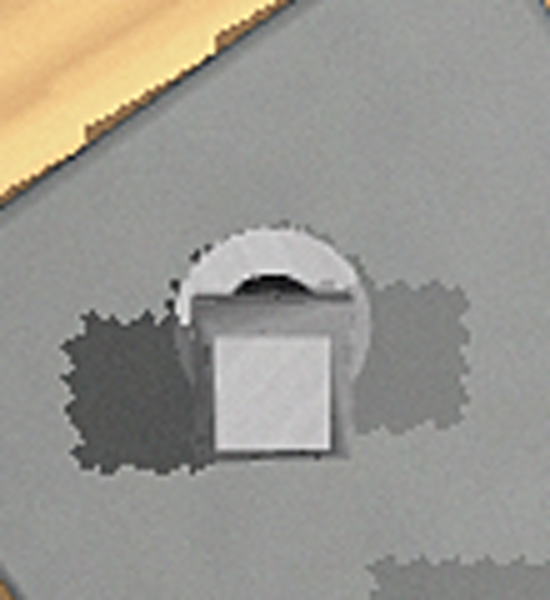

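View pics/m_s2.png

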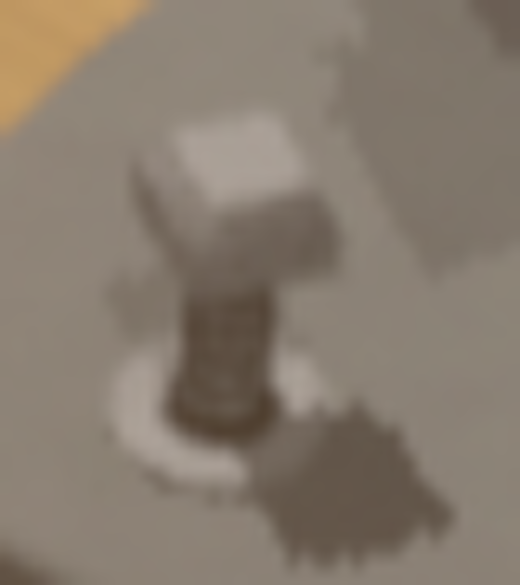

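```bash
python3 - <<'E'
from h import *
a=cv2.imread("pics/k_w.png")[205:305,280:370];b=cv2.imread("pics/m_w.png")[205:305,280:370]
cv2.imwrite("pics/n.png",np.hstack([cv2.resize(x,None,fx=4.4,fy=5.5,interpolation=cv2.INTER_CUBIC) for x in (a,b)]))
E
sed -i 's/"k.json"/"m.json"/; s/t=f(.*/t=f([(215,337),(331,335),(330,450),(215,453)],(270,90),5)/; s/ring=f(\[.*/ring=f([(174,320),(371,320),(272,226),(205,254),(341,254)],(270,90),5)/' f3.py; python3 f3.py
```

```text
ring [ 483.66171742 -192.44834029] [0.03 0.04 0.07 0.1  0.01]
screw [ 4.836628e+02 -1.924506e+02  2.340000e-02  3.510000e-02 -5.106000e-01] [-0.15  0.09 -0.13  0.29  0.02 -0.01  0.28 -0.42  0.01 -0.01]
axis [ 0.03504036 -0.02336636  0.9991127 ] top [ 485.16956748 -193.455393     68.96184608]
screw [ 4.840709e+02 -1.921724e+02  2.990000e-02  2.550000e-02 -5.097000e-01] [-0.16  0.07 -0.14  0.28  0.03  0.02  0.29 -0.42  0.   -0.01]
axis [ 0.02550367 -0.02985385  0.99922886] top [ 485.16760766 -193.456079     68.96684089]
```

View pics/n.png

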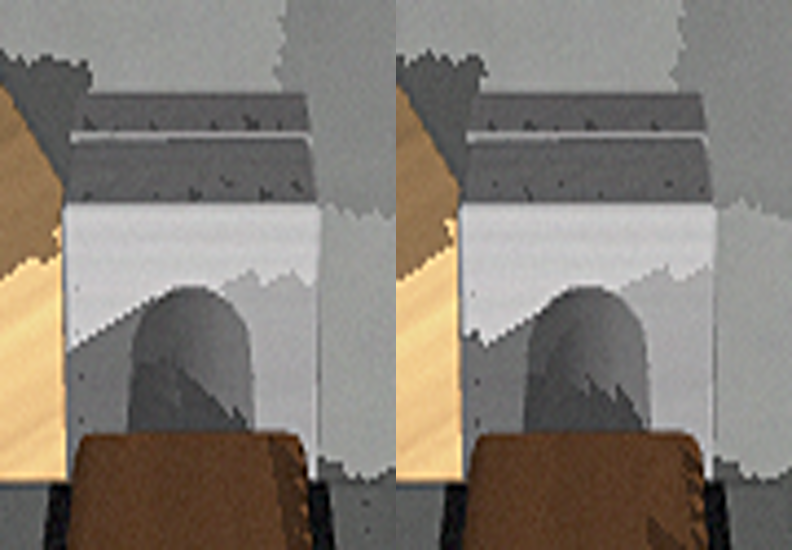

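```bash
cat > seat.py <<'E'
from h import *
import sys
def seat(ex0,ey0,yaw=YS+np.pi):
    p,o=up(yaw,-8,ex0,ey0); bot.movel(p+[0,0,8],rot=o,max_speed=110); bot.movel(p,max_speed=40); bot.dwell(.1)
    s0=st("free"); p,o=up(yaw,15.5,ex0,ey0); hit=bot.movel(p,max_speed=18,threshold=4); s=st(hit); print("depth",69+78.5-s["tcp_pos"][2])
    return s0,s["tcp_pos"][2]
def push(path,z,s0,yaw=YS+np.pi):
    x=np.array([np.cos(yaw),np.sin(yaw)]); y=np.array([np.sin(yaw),-np.cos(yaw)])
    for ex,ey in path:
        p,o=up(yaw,0,ex,ey); p[2]=z; bot.movel(p,rot=o,max_speed=10); s=bot.get_state(); d=(s["contact_force"]-s0["contact_force"])
        print(ex,ey,"t",round(s["t"],2),"Fx,Fy,Fz",(d[:2]@x).round(2),(d[:2]@y).round(2),d[2].round(2))
    return p
def away(p,name):
    p=np.array(p); p[2]=155; bot.movel(p,max_speed=45); p[2]=164; bot.movel(p,max_speed=80)
    bot.movel(p+[38,-22,5],max_speed=110); bot.dwell(.12); look(name)
E
python3 - <<'E'
from seat import *
s0,z=seat(-1.3,0)
if z<135.5:
    p=push([(-1.3,0),(-.5,0),(.3,0),(1.1,0),(1.9,0),(.6,0)],z+.25,s0)
    away(p,"o")
E
```

```text
free 22.27 [ 484.13 -192.5   155.33] [-3.1416e+00 -3.0000e-04  2.6206e+00] F [-0.08  0.52 -3.45] M [ 0.013 -0.046  0.066]
True 23.4 [ 483.88 -192.33  133.32] [-3.1415e+00 -4.0000e-04  2.6206e+00] F [-0.01  0.83  4.87] M [0.085 0.086 0.014]
depth 14.180714679806641
-1.3 0 t 23.75 Fx,Fy,Fz -0.19 0.19 5.18
-0.5 0 t 24.0 Fx,Fy,Fz -1.78 -0.76 5.16
0.3 0 t 24.25 Fx,Fy,Fz -1.35 -0.89 2.94
1.1 0 t 24.5 Fx,Fy,Fz -3.28 -0.42 2.5
1.9 0 t 24.75 Fx,Fy,Fz -4.31 -1.47 1.54
0.6 0 t 25.03 Fx,Fy,Fz -3.03 -1.33 3.66
```

View pics/o_w2.png

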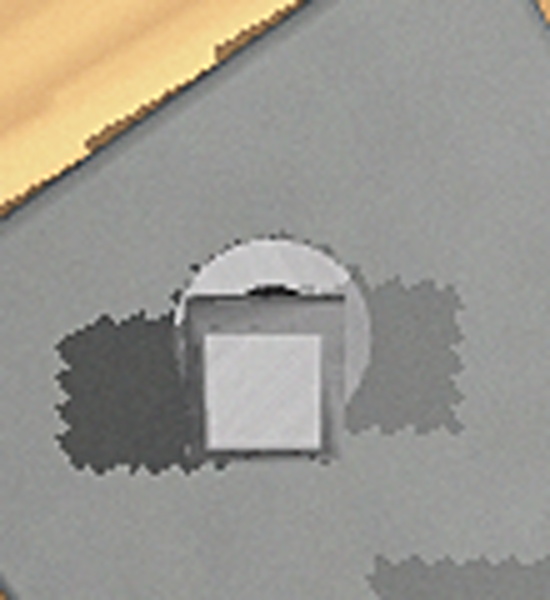

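View pics/o_s2.png

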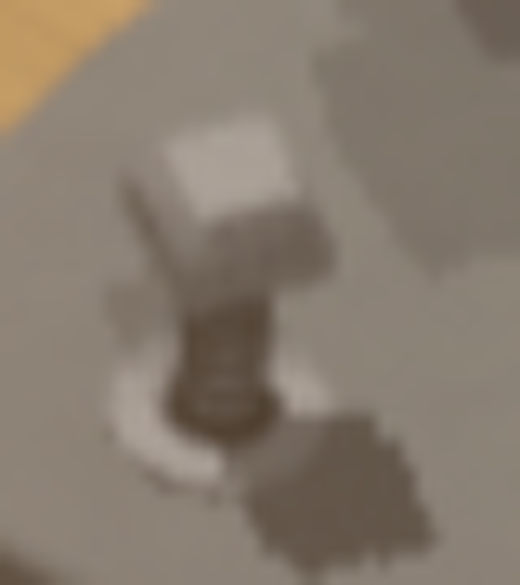

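```bash

sed -i 's/"m.json"/"o.json"/; s/^t=f(.*/t=f([(205,334),(321,334),(321,449),(206,452)],(270,90),5)/; s/ring=f(\[.*/ring=f([(175,331),(372,331),(272,237),(206,265),(341,265)],(270,90),5)/' f3.py; python3 f3.py
```

```text
ring [ 483.68536921 -192.30928331] [0.03 0.02 0.12 0.08 0.09]
screw [ 4.836864e+02 -1.923110e+02  2.960000e-02 -1.470000e-02 -5.088000e-01] [-0.08  0.26 -0.08  0.11 -0.03  0.04  0.2  -0.46  0.   -0.01]
axis [-0.01465922 -0.02956983  0.99945522] top [ 483.05600969 -193.58248811   68.97657437]
screw [ 4.840709e+02 -1.921717e+02  3.290000e-02 -2.360000e-02 -5.082000e-01] [-0.08  0.24 -0.09  0.1  -0.02  0.07  0.21 -0.45  0.   -0.01]
axis [-0.02358764 -0.0328499   0.99918192] top [ 483.05658535 -193.5842419    68.96482252]
```

```bash
python3 - <<'E'
from seat import *
s0,z=seat(.6,-1.2)
if z<135.5:
    p=push([(.6,-1.2),(.6,-.4),(.6,.4),(.6,1.0),(.6,1.4),(.6,.2)],z+.25,s0)
    away(p,"q")
E
```

```text
free 27.69 [ 481.92 -192.58  155.34] [ 3.1416e+00 -2.0000e-04  2.6206e+00] F [-0.32  0.41 -3.04] M [ 0.027 -0.028 -0.021]
True 28.83 [ 481.93 -192.21  133.25] [ 3.1408e+00 -1.0000e-04  2.6207e+00] F [0.6  0.64 6.36] M [ 0.107 -0.058 -0.06 ]
depth 14.252244912012657
0.6 -1.2 t 29.18 Fx,Fy,Fz -0.96 0.89 5.1
0.6 -0.4 t 29.43 Fx,Fy,Fz -0.63 -1.61 4.57
0.6 0.4 t 29.68 Fx,Fy,Fz -0.01 -3.27 3.59
0.6 1.0 t 29.93 Fx,Fy,Fz -0.5 -3.16 4.25
0.6 1.4 t 30.18 Fx,Fy,Fz 0.1 -3.05 4.7
0.6 0.2 t 30.44 Fx,Fy,Fz -0.52 -0.09 4.04
```

View pics/q_w2.png

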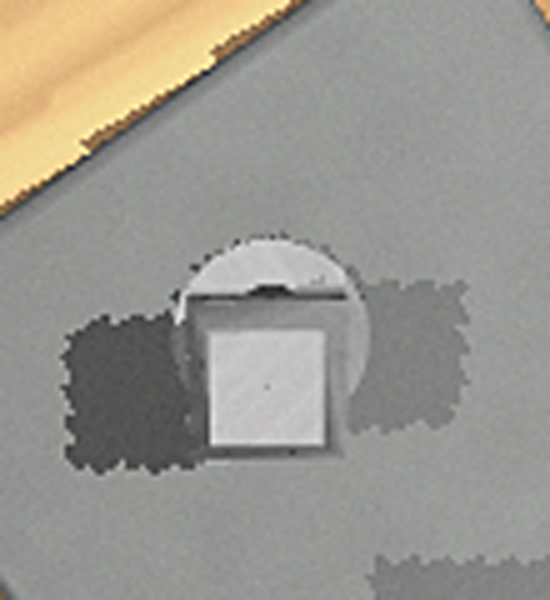

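View pics/q_s2.png

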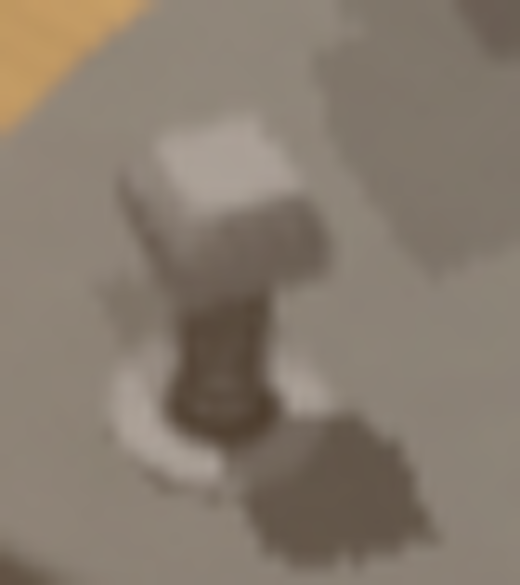

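```bash

sed -i 's/"o.json"/"q.json"/; s/^t=f(.*/t=f([(209,331),(325,329),(325,444),(209,447)],(270,90),5)/; s/ring=f(\[.*/ring=f([(174,331),(371,331),(271,237),(205,265),(340,265)],(270,90),5)/' f3.py; python3 f3.py
python3 - <<'E'
from h import *
crop("pics/q_w.png","pics/q3.png",295,125,60,70,8)
E
```

```text
ring [ 483.71890484 -192.26042642] [0.03 0.02 0.12 0.08 0.09]
screw [ 4.837189e+02 -1.922617e+02  1.110000e-02 -1.880000e-02 -5.076000e-01] [-0.15 -0.04 -0.12  0.13 -0.05  0.14  0.34 -0.26 -0.   -0.01]
axis [-0.01879747 -0.01110018  0.99976169] top [ 482.91056299 -192.7390337    68.98975276]
screw [ 4.840699e+02 -1.921713e+02  1.320000e-02 -2.700000e-02 -5.070000e-01] [-0.15 -0.05 -0.13  0.12 -0.05  0.16  0.35 -0.25 -0.   -0.01]
axis [-0.02695845 -0.01323272  0.99954897] top [ 482.91067481 -192.74030296   68.98060557]
```

View pics/q3.png

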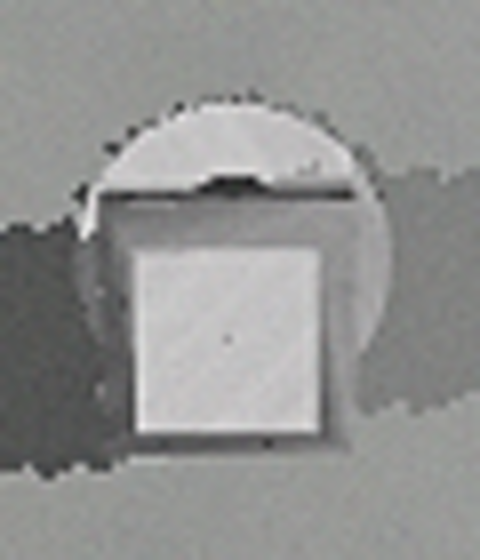

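```bash
cat >> h.py <<'E'
TT=np.array([483.6,-191.8])
def rot_pose(yaw,z,hx=1.12,hy=.45):
    x=np.array([np.cos(yaw),np.sin(yaw)]); y=np.array([np.sin(yaw),-np.cos(yaw)])
    return np.r_[TT+hx*x+hy*y,z],[np.pi,0,yaw]
E
python3 - <<'E'
from seat import *
y0=YS+np.pi
print(up(y0,0,.5,.75)[0],rot_pose(y0,0)[0])
s0,z=seat(.95,-.05)
if z<135.5:
    p=push([(.95,-.05),(.7,1.2),(.5,2.2),(.2,.75),(-.95,.75),(.5,.75)],z+.25,s0)
    bot.dwell(.1); st("pre-turn")
    z0=z+.15; N=10; tot=1.66
    for i in range(1,N+1):
        th=tot*i/N; p,o=rot_pose(y0-th,z0-.8*max(0,th-.07)); bot.movel(p,rot=o,max_speed=20)
        s=bot.get_state(); d=s["contact_force"]-s0["contact_force"]; dm=s["wrist_torque"]-s0["wrist_torque"]
        print(round(th,2),"t",round(s["t"],2),"F",d.round(1),"M",dm.round(2),"yaw",s["orientation"][2].round(3))
        if np.hypot(*d[:2])>12 or abs(d[2])>18: print("ABORT"); break
E
```

```text
[ 482.85161545 -190.8480447   147.5       ] [ 482.85258598 -190.85222773    0.        ]
free 33.11 [ 482.14 -191.37  155.29] [-3.1416e+00 -4.0000e-04  2.6206e+00] F [-0.05  0.52 -3.1 ] M [ 0.007 -0.007  0.033]
True 34.25 [ 482.08 -191.22  133.21] [ 3.1413e+00 -2.0000e-04  2.6206e+00] F [0.62 0.43 4.73] M [ 0.029 -0.02   0.002]
depth 14.294046634780216
0.95 -0.05 t 34.6 Fx,Fy,Fz 0.1 -0.76 4.99
0.7 1.2 t 34.88 Fx,Fy,Fz -0.14 -1.88 4.45
0.5 2.2 t 35.12 Fx,Fy,Fz 0.09 -4.58 4.58
0.2 0.75 t 35.42 Fx,Fy,Fz 0.85 -0.71 5.74
-0.95 0.75 t 35.69 Fx,Fy,Fz 2.52 -0.4 6.49
0.5 0.75 t 35.98 Fx,Fy,Fz 0.38 -0.62 4.68
pre-turn 36.08 [ 483.14 -190.75  133.46] [3.1411e+00 4.0000e-04 2.6207e+00] F [-0.51  0.64  0.44] M [0.368 0.181 0.034]
0.17 t 36.4 F [-1.1 -0.4  6. ] M [0.03 0.43 0.04] yaw 2.457
0.33 t 36.72 F [-0.9 -0.1  5.7] M [0.1  0.48 0.03] yaw 2.292
0.5 t 37.03 F [-1.5  0.   6.4] M [0.12 0.47 0.06] yaw 2.127
0.66 t 37.35 F [-0.9 -0.2  6.5] M [0.23 0.5  0.08] yaw 1.961
0.83 t 37.67 F [-2.   0.3  7.2] M [0.33 0.55 0.05] yaw 1.795
1.0 t 37.98 F [-1.3  1.8  6.5] M [0.45 0.53 0.09] yaw 1.629
1.16 t 38.3 F [-1.9  2.2  6.3] M [0.57 0.5  0.02] yaw 1.463
1.33 t 38.62 F [-1.7  1.6  7. ] M [0.79 0.46 0.02] yaw 1.297
1.49 t 38.93 F [-0.5  2.6  6.4] M [ 0.91  0.36 -0.03] yaw 1.131
1.66 t 39.25 F [-0.7  3.3  6.7] M [ 1.13  0.27 -0.02] yaw 0.965
```

```bash
python3 - <<'E'
from h import *
cv2.imwrite("pics/r_w.png",imaging.capture("wrist")); cv2.imwrite("pics/r_s.png",imaging.capture("side"))
crop("pics/r_s.png","pics/r_s2.png",310,230,100,140,5); st()
E
```

```text
39.35 [ 484.69 -190.91  132.08] [-3.1415e+00 -6.0000e-04  9.6390e-01] F [-0.98  4.13  3.13] M [1.135 0.307 0.068]
```

View pics/r_w.png

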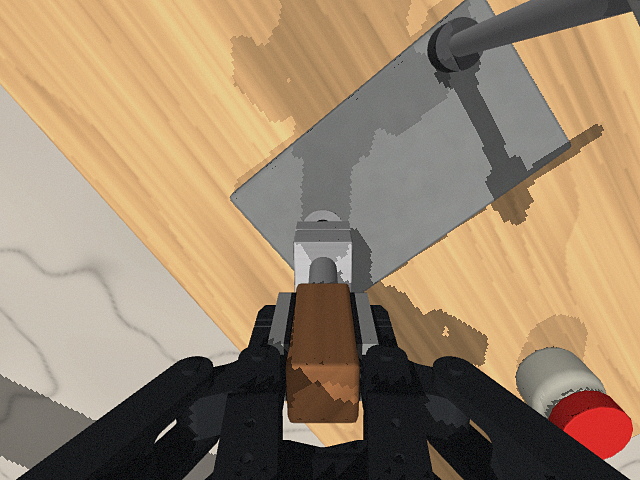

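View pics/r_s2.png

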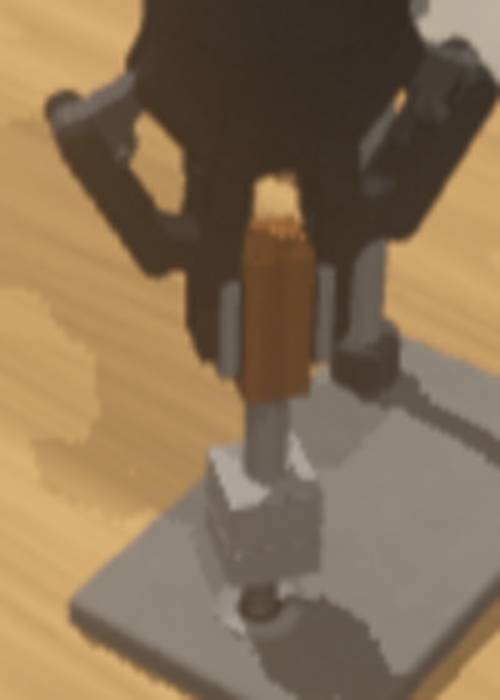

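```bash
python3 - <<'E'
from h import *
y1=YS+np.pi-1.66
s=bot.get_state(); z=132.25
p,o=rot_pose(y1+.07,z); bot.movel(p,rot=o,max_speed=20); st("back")
p=p+[0,1.3,0]; bot.movel(p,rot=o,max_speed=10); st("+y")
p[2]=155; bot.movel(p,max_speed=45); p[2]=164; bot.movel(p,max_speed=80); st("up")
x=np.array([np.cos(y1),np.sin(y1)])
bot.movel(p-np.r_[44*x,-5],max_speed=110); bot.dwell(.12); look("u")
crop("pics/u_w.png","pics/u_w3.png",270,90,110,120,5)
E
```

```text
back 39.6 [ 484.73 -191.27  132.18] [3.1412e+00 1.0000e-04 1.0302e+00] F [0.11 1.98 1.48] M [0.788 0.077 0.068]
+y 39.88 [ 484.72 -190.48  132.26] [3.1407e+00 1.3000e-03 1.0301e+00] F [ 0.43 -0.27  0.23] M [-0.054 -0.017  0.034]
up 40.81 [ 484.89 -189.93  164.27] [ 3.1407 -0.      1.0306] F [-0.01  0.14 -3.93] M [ 0.004  0.019 -0.045]
```

View pics/u_w3.png

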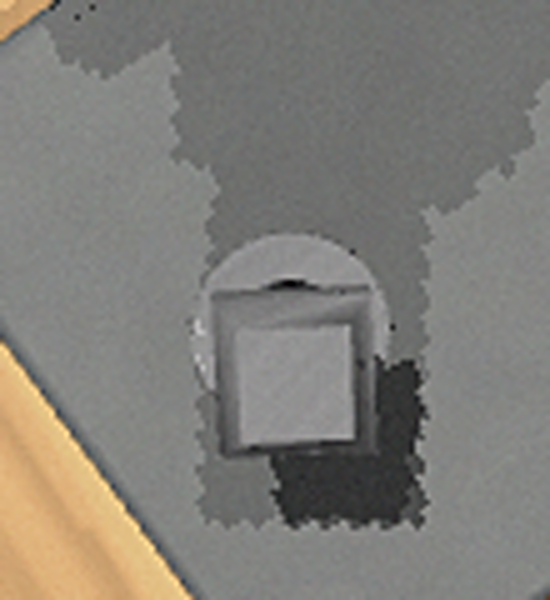

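View pics/u_s2.png

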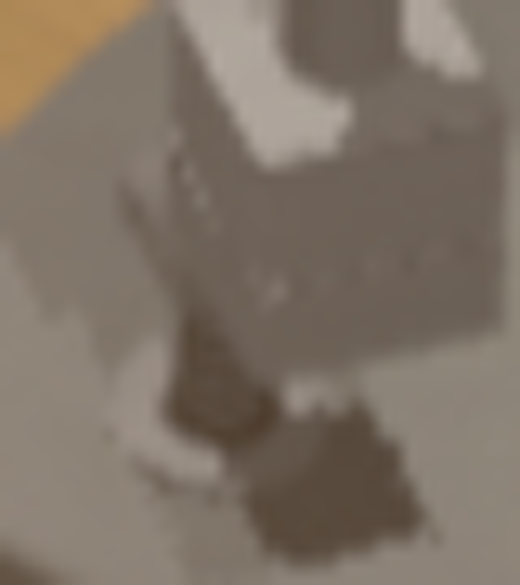

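```bash

sed -e 's/"q.json"/"u.json"/; s/^t=f(.*/t=f([(235,328),(349,322),(354,438),(240,445)],(270,90),5)/; s/ring=f(\[.*/ring=f([(193,328),(391,328),(291,234),(224,262),(359,262)],(270,90),5)/; s/43\*/41.8*/g; s/YS+np.pi/YS+np.pi-1.57/' f3.py > f4.py; python3 f4.py
```

```text
ring [ 483.36161552 -192.98990252] [0.08 0.16 0.14 0.05 0.16]
screw [ 4.833604e+02 -1.929912e+02 -1.140000e-02  1.400000e-03 -2.057200e+00] [-0.19  0.22  0.1   0.21 -0.02 -0.11  0.11 -0.35 -0.01 -0.01]
axis [0.00138337 0.01135581 0.99993456] top [ 483.41820142 -192.5164957    67.79726477]
screw [ 4.840683e+02 -1.921719e+02  8.300000e-03 -1.560000e-02 -2.056600e+00] [-0.2   0.26  0.1   0.26 -0.02 -0.16  0.13 -0.42 -0.01 -0.01]
axis [-0.01559849 -0.00829373  0.99984394] top [ 483.41628555 -192.51854813   67.79347663]
```

```bash
python3 - <<'E'
from h import *
s=st(); p=s["tcp_pos"].copy(); p[2]=195; bot.movel(p,max_speed=120)
bot.move_ptp([534.3,166.7,190],[np.pi,0,-3.0747]); bot.dwell(.1); st()
bot.movel([534.3,166.7,150],max_speed=100); bot.dwell(.1)
look("v")
st(); print(solve_ik([534.3,166.7,99],[np.pi,0,-3.0747]))
crop("pics/v_s.png","pics/v_s3.png",200,150,90,130,5)
E
```

```text
41.58 [ 459.58 -225.32  168.89] [-3.1414e+00 -2.0000e-04  1.0314e+00] F [-0.47 -0.18 -3.22] M [-0.037 -0.071  0.083]
 43.52 [534.5  165.63 189.85] [-3.1413e+00 -2.0000e-04 -3.0768e+00] F [ 0.21 -0.37 -2.99] M [-0.019  0.021 -0.018]
 44.27 [534.94 166.79 150.85] [ 3.1414e+00  1.5000e-03 -3.0747e+00] F [ 0.51  0.47 -3.27] M [-0.024  0.011 -0.036]
[ 0.17054585  0.46552095 -0.34833342  0.75694196  0.          0.1036532 ]
```

View pics/v_w.png

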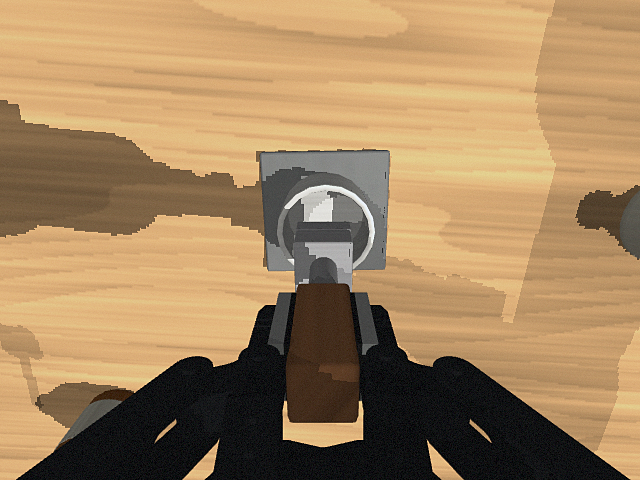

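View pics/v_s3.png

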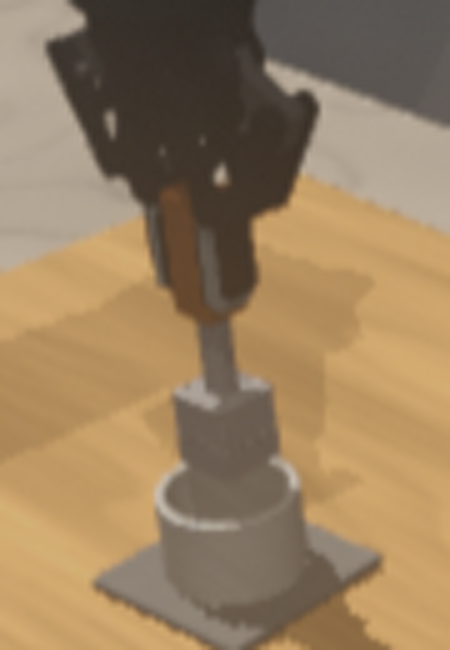

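View pics/v_s2.png

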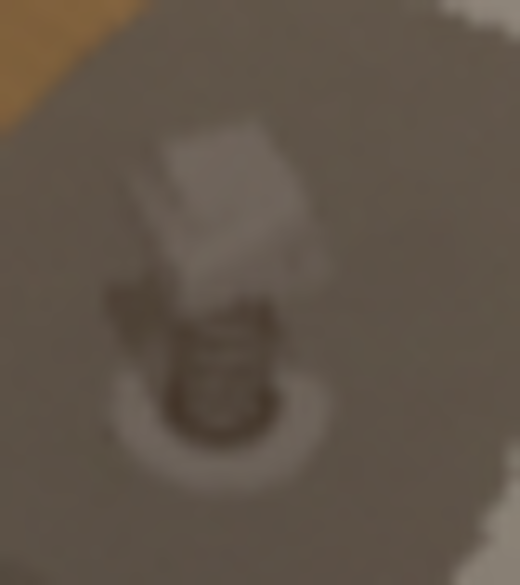

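```bash
python3 - <<'E'
from h import *
h=bot.movel([534.3,166.7,103],max_speed=50,threshold=8); st(h)
h=bot.movel([534.3,166.7,96],max_speed=12,threshold=3); s=st(h)
if s["tcp_pos"][2]<101:
    p=s["tcp_pos"]; bot.movel([534.3,166.7,p[2]+.3],max_speed=10); st()
    bot.grip(.6); bot.dwell(.3); st()
    bot.movel([534.3,166.7,185],max_speed=70); bot.dwell(.1); look("w")
    crop("pics/w_s.png","pics/w_s3.png",200,180,90,110,5); cv2.imwrite("pics/w_t.png",imaging.capture("top")); st()
E
```

```text
False 45.37 [534.63 166.76 103.34] [ 3.1415e+00  7.0000e-04 -3.0747e+00] F [-0.28  0.52 -3.03] M [-0.027  0.008  0.035]
True 45.8 [534.47 166.8   98.72] [ 3.1414e+00  5.0000e-04 -3.0747e+00] F [ 0.57 -0.44  4.36] M [-0.017  0.004  0.007]
 46.14 [534.07 166.66  98.8 ] [-3.1413e+00 -3.1000e-03 -3.0747e+00] F [-0.24  0.47  0.02] M [-0.043  0.062 -0.014]
 46.84 [534.3  166.71  99.03] [-3.1414e+00 -2.5000e-03 -3.0747e+00] F [-0.03 -0.48 -0.59] M [ 0.028 -0.037 -0.003]
 48.47 [534.15 166.65 184.72] [-3.1413e+00 -3.0000e-03 -3.0747e+00] F [-1.03  0.3  -0.22] M [ 0.048 -0.05   0.   ]
```

View pics/w_w.png

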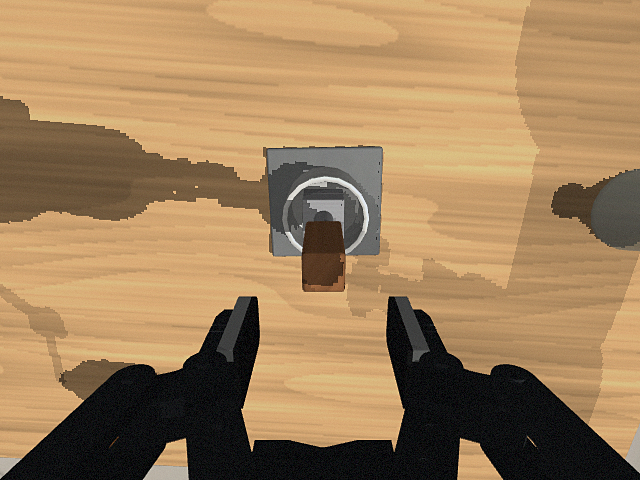

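View pics/w_s3.png

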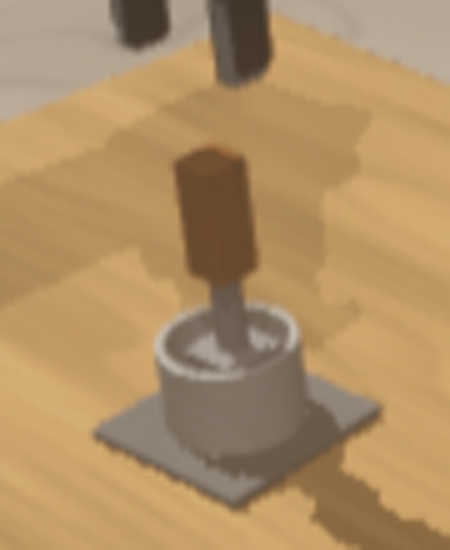

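View pics/w_s.png

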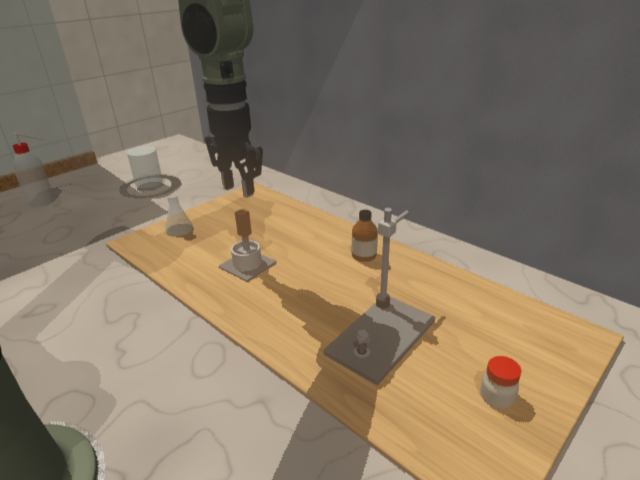

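```bash
python3 - <<'E'
from bench import bot
print(bot.get_state()["t"]); bot.sign_off()
E
```

```text
48.4667
the job is handed in; nothing more can be done
```

The screw is standing nearly upright and has been turned about a quarter turn clockwise. The driver is back upright in its cup, and I handed the job in at 48.5 s of the 72 s allowed.

- **Seating:** The driver dropped fully home, 14.2 mm deep. The peak push on the screw was about 9 N down, and the sideways force stayed under about 5 N.
- **Standing it upright:** My first attempt left the screw leaning about 0.045 rad, which the wrist camera measured and the side view agreed with. I lifted off to look and put the driver back on three more times, pushing the lean down to about 0.02 rad. After one last corrective push, which I did not check by camera, I made the turn.
- **Turn:** Comparing the head's flats before and after gives about 1.55 rad. As I lowered the driver to follow the screw about 1.3 mm down, the downward force stayed steady, so the screw sank as expected. The lean afterwards was about 0.01 rad.
- **Putting it back:** The last pictures show the driver upright on the cup floor with the gripper clear, and the flask, bottle and jar where they started.

Two readings did not fully agree:
- **Torque:** It read only 0.02–0.09 N m during the turn, against the stated 0.17. I trusted the sinking and the pictures instead.
- **Hole position:** Estimates from different wrist angles differed by up to about 1 mm, so the lean figures are good to roughly 0.01–0.02 rad.

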